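Dot-punch the plugged screw hole of a closet door's pivot plate

TASK

Take the spring punch from its stand, put its point down into the open screw hole of the steel plate on the louvred door, and mark the wooden plug at the bottom by pressing the upright punch with a steady force of about 14 N for a good second (less than 10 N leaves no mark, more than 19 N spoils the plug). Then lift it straight out without dragging the point across the plate, and put the punch back upright in its stand, fully down on its collar. Leave the jar, the bottle and the screwdriver alone.

Things in the scene. Friction and masses are not known exactly. Their poses are not given: they have to be found in the camera images.
- punch_grip (a point): Centre of the square black handle (22 x 22 mm, 56 mm high) of the steel spring punch; z up along the punch, x and y square to the handle's flats. It starts upright in its stand, collar resting on the stand's top, turned any way about its axis. A steel cap 16 mm across stands 3 mm above the handle. About 0.2 kg.
- punch: The spring punch as a whole; origin on its axis at the underside of its round collar, 32 mm below the handle's centre; z up along the punch. The collar, right below the handle, is 28 mm across and 4 mm thick. Below it come a barrel 16 mm across and 36 mm long, then a pin 5 mm across that stands out 26 mm and ends in a blunt cone.
- punch_tip (a point): The point of the punch's pin, 94 mm below the handle's centre when nothing presses on it. The pin is on a spring inside the barrel: it starts to give at 3 N, gives 1 mm for every further 4 N, and bottoms after 6 mm at about 27 N.
- door: White louvred closet door, 360 x 300 mm, 26 mm thick, fixed flat on the counter. Origin on the counter under the open hole; z up, x along the edge board (60 mm wide), y towards the louvres. On the edge board is a steel plate 120 x 40 mm, 3 mm thick, x = -20 to 100 mm. Screw heads 2 mm high sit at x = 40 and 80 mm; the open hole is at x = 0.
- hole (a point): Centre of the open hole's mouth, on the plate's upper face, 29 mm above the counter. The hole is round, 10 mm across, upright, with a 1 mm chamfer. A wooden plug closes it somewhere between 2.5 and 14.5 mm below this point: how deep differs each time, is not measured and must be felt. The plug is hard and does not move.
- stand_mouth (a point): Centre of the mouth of the stand's hole, on top of the stand. The stand is a fixed wooden block 80 x 80 mm and 70 mm high with a round upright hole, 20 mm across and through to the counter, 2 mm chamfer. The punch hangs in it by its collar.
- jar: Glass jar, 60 mm across, 85 mm high, standing on the counter near the stand; origin at the centre of its underside. Bystander.
- bottle: White bottle, 60 mm across, 130 mm high, standing near the stand; origin at the centre of its underside. Bystander.
- screwdriver: Black-handled screwdriver about 200 mm long lying on the louvres of the door, some 120 mm from the open hole, roughly along the edge board; x along its shaft towards the blade. Bystander.
Mind the look-alikes: they are no part of the job. What is meant by the punch is not green, and is the larger of those in its own colour. Of the things shaped like the part that bears stand_mouth, the wooden one is meant.

How it is judged:
By the outcome, as a careful person would: the job done as asked, in the order asked, and still so for the second after the job is handed in, with the robot touching nothing.
It also fails if it takes over 59 s, if anything falls off the work surface, if the arm or the gripper's body presses on something with over 40 N, if the wrist force passes 120 N, or if a joint passes its speed limit or range.

ROBOT

A 7-joint arm with a two-finger parallel gripper is mounted at the origin on the work surface. World frame = base frame: x ahead of the robot, y to its left, z up, the work surface at z = 0. Lengths are in m, angles in rad, forces in N, time in s.
With the tool pointing down it reaches from about 0.425 to 0.925 m from the base axis. Payload 6.8 kg.
Tool frame: the origin (TCP) lies on the front face of the gripper's body, between the roots of the fingers; the fingertips stand 73 mm ahead of it and the grasp point (between the pads) lies 54 mm ahead of it (env.nose_length is the distance from the TCP to the fingertips, in m); z points along the fingers, y is the direction in which the jaws open and shut (so a half turn about z gives the same grasp; the last joint's range is limited). The gripper opens to 85 mm and grips with 20 to 120 N. Pads are 22 mm wide; open, the fingers measure 114 mm over their backs; the gripper's body (76 mm by 85 mm) begins 54 mm behind the grasp point. The pads swing forward as they close: fully open they stand 13 mm farther back than shut.
Start: joints at [-1.385, 0.477, 0.022, 1.555, -0.011, 1.109, -0.083], TCP at [0.195, 0.646, 0.304] pointing down, gripper open.
Joint ranges: [-2.96, 2.96], [-0.34, 2.1], [-1.41, 1.46], [0.24, 2.44], [-1.37, 4.51], [0.17, 1.92], [-2.96, 2.96]. Speed limits (rad/s): [2.39, 2.39, 3.14, 3.14, 3.14, 3.14, 3.14].

INTERFACE

Orientations are given as a unit quaternion [w, x, y, z].
In Python, from cell import env, kin, camera, calibration, job gives the robot as it stands. The module is installed in compiled form; this text tells all that it offers. Calls block until the motion is done:
- env.reach(position, orientation): joint-space move of the TCP to a pose.
- env.movel(position, velocity=0.15, rot=None, stop_force=None): straight line of the TCP; rot=None keeps the orientation; velocity is the mean speed in m/s. With stop_force (N) it stops when the force on the tool has changed by that much, and returns True; else False.
- env.goto_joints(angles): joint-space move.
- env.grip(opening, f_grip=None): finger opening in m; f_grip is the grip in N (None keeps the last); returns when the fingers have stopped.
- env.dwell(seconds).
- kin.inverse_kinematics(position, orientation): joint angles nearest the present ones, or None.
- env.get_state(): the state.
- camera(name): name is "scene" or "top" or "wrist"; returns (picture, depth): 384x512x3 uint8, blue, green, red; 384x512 float32, m along the optical axis (not along the pixel's ray), 0 where there is no reading.
- calibration(name): a dict with "fx", "fy", "cx", "cy" (pixels), "rvec" (rotation vector, rad) and "tvec" (3), from world to camera coordinates, as OpenCV has them. Camera axes: x right, y down, z forward; pixel columns grow to the right and rows downward; lengths in m; the calibration is good to about 2 mm. A picture is of the moment at which its call begins: read the wrist's pose just before it. calibration takes no time and is no camera call; for the wrist camera it gives the pose at the moment of the call.
A pose or a line that the arm cannot do raises env.PlanningError and nothing moves.
- job.job_done(): hands the job in, once; it reports no verdict.
The state is a dict: "time": time; "qpos": joint angles; "joint_velocities": joint speeds; "joint_torque": joint torques, N m; "tcp_pos": TCP position; "orientation": TCP orientation; "force": force on the tool from outside, world axes, zero at the start; "torque": the same for the moment, N m; "opening": finger opening in m.
Only numpy, scipy, OpenCV 4.12 (cv2) and the standard library are available. Lean on these libraries where they do the work, as an engineer would, in place of code of your own. Each camera call takes 0.05 s, during which the arm holds its last target. There are 200 camera calls.

## Working session

There is one attempt and no reset: what is moved stays moved. The work goes in short steps, each a Python script; the robot and the scene stay as the last script left them, time stands still between calls to the robot, and variables do not carry over. Pictures are saved under pics/ and viewed, about 8 in all and at most 12, crops included, and the job is handed in when it is done.

```bash
mkdir -p pics; ls; cat > h.py <<'E'
import numpy as np, cv2
from cell import env, kin, camera, calibration, job
def cal(n):
    c=calibration(n); R=cv2.Rodrigues(np.array(c["rvec"],float))[0]; t=np.array(c["tvec"],float).ravel()
    return c,R,t
def ray(C,u,v):
    c,R,t=C; d=R.T@np.array([(u-c["cx"])/c["fx"],(v-c["cy"])/c["fy"],1.]); return -R.T@t,d
def onz(C,u,v,z):
    o,d=ray(C,u,v); return o+d*(z-o[2])/d[2]
def cloud(C,D):
    c,R,t=C; v,u=np.mgrid[:D.shape[0],:D.shape[1]]
    P=np.stack([(u-c["cx"])/c["fx"]*D,(v-c["cy"])/c["fy"]*D,D],-1)-t
    return P@R
def pix(C,p):
    c,R,t=C; q=R@np.array(p)+t; return np.array([c["fx"]*q[0]/q[2]+c["cx"],c["fy"]*q[1]/q[2]+c["cy"]])
def two(r1,r2):
    (o1,d1),(o2,d2)=r1,r2; s=np.linalg.lstsq(np.stack([d1,-d2],1),o2-o1,rcond=None)[0]
    a,b=o1+d1*s[0],o2+d2*s[1]; return (a+b)/2,np.linalg.norm(a-b)
def down(a): # tool down, jaw (tool y) direction at angle a in xy
    y=np.array([np.cos(a),np.sin(a),0]); z=np.array([0,0,-1.]); x=np.cross(y,z)
    from scipy.spatial.transform import Rotation as Ro
    q=Ro.from_matrix(np.stack([x,y,z],1)).as_quat(); return [q[3],q[0],q[1],q[2]]
E
python3 - <<'E'
from h import *
for n in("scene","top","wrist"):
    C=cal(n); p,D=camera(n); cv2.imwrite(f"pics/{n}0.png",p); np.save(f"{n}0.npy",D)
    print(n,C[0]["fx"],(-C[1].T@C[2]).round(3),C[1][2].round(2))
s=env.get_state();print(s["tcp_pos"],s["orientation"],s["force"],s["time"],s["opening"])
a=np.vstack([cv2.imread("pics/top0.png")]);b=cv2.imread("pics/scene0.png")
cv2.imwrite("pics/both.png",cv2.resize(np.vstack([a,b]),None,fx=.78,fy=.78))
E
```

```text
pics
scene 492.59092879613416 [ 1.041 -0.883  1.164] [-0.36  0.57 -0.74]
top 417.6962376915916 [ 0.406 -0.043  1.081] [ 0.16 -0.04 -0.99]
wrist 313.1459874802979 [0.128 0.667 0.373] [ 0.27 -0.08 -0.96]
[0.19540428 0.64575256 0.30316541] [-5.41936526e-05  1.46368632e-01  9.89229878e-01 -6.85083822e-04] [ 1.10812742 -0.226697   -0.28830936] 0.15 0.08543479233325335
```

View pics/top0.png

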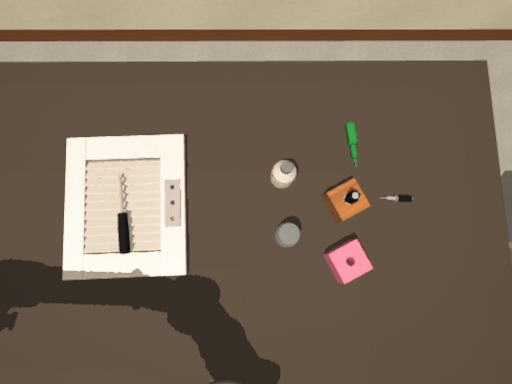

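View pics/scene0.png

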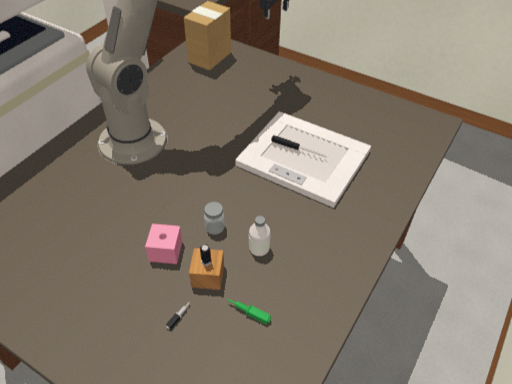

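The top view shows the punch, with its black handle, in the orange wooden stand at (351,197). The pink block (349,261) is the look-alike stand, the green tool is at (352,140) and a small black-handled punch lies at (397,198). The plate is at (172,203). By the door's axes the open hole is the lowest of its three spots, (172,219), and it looks brownish.

```bash
python3 - <<'E'
from h import *
T=cal("top");S=cal("scene")
for nm,a,b in(("captop",(354,195),(205,247)),("hole",(172,219),(274,172)),("screw2",(172,187),(299,178))):
    print(nm,two(ray(T,*a),ray(S,*b)))
pt=cv2.imread("pics/top0.png");ps=cv2.imread("pics/scene0.png")
cl=cloud(T,np.load("top0.npy"))
hsv=cv2.cvtColor(pt,cv2.COLOR_BGR2HSV)
m=cv2.inRange(hsv,(5,150,100),(18,255,255)); m[:150]=0;m[250:]=0;m[:,:300]=0
P=cl[m>0];P=P[(P[:,2]>.06)&(P[:,2]<.08)]
print("stand top",P.mean(0),np.median(P[:,2]),P.min(0),P.max(0))
r=cv2.minAreaRect(P[:,:2].astype(np.float32)*1000);print(r)
for u,v in((354,195),(351,199),(285,170),(288,233),(172,219),(172,203),(397,198)):print((u,v),cl[v,u].round(4))
xy=np.array(r[0])/1000
# go above the stand for a close look
s=env.get_state()
for a in (r[2]*np.pi/180+k*np.pi/2 for k in range(-2,2)):
    q=kin.inverse_kinematics([*xy,.33],down(a)); print(a,None if q is None else np.round(q,2))
E
```

```text
captop (array([ 0.54879447, -0.3100537 ,  0.13120662]), np.float64(0.00037700827373213447))
hole (array([0.50896962, 0.12546312, 0.01298938]), np.float64(0.007491551773069004))
screw2 (array([0.59339891, 0.12747787, 0.02842478]), np.float64(0.003686639748396075))
stand top [ 0.54741551 -0.30810612  0.06996423] 0.07012747746070754 [ 0.49635674 -0.36327349  0.06012056] [ 0.60145826 -0.25896795  0.07575312]
((549.1837158203125, -310.9092102050781), (79.3304672241211, 80.33952331542969), 27.084341049194336)
(354, 195) [ 0.5485 -0.3099  0.1323]
(351, 199) [ 0.5407 -0.3051  0.1222]
(285, 170) [ 0.61   -0.1513  0.1318]
(288, 233) [ 0.4667 -0.1592  0.0812]
(172, 219) [0.511  0.1263 0.0228]
(172, 203) [0.5508 0.1257 0.0292]
(397, 198) [ 0.5557 -0.4539  0.0201]
-2.6688817265482965 [-0.37  0.72  1.28  1.69 -0.71  1.29 -1.62]
-1.0980853997534 [-0.2   0.51  0.89  1.68 -0.42  1.16 -0.3 ]
0.4727109270414966 [-0.09  0.45  0.71  1.67 -0.32  1.14  1.18]
2.043507253836393 [-0.23  0.53  0.94  1.68 -0.45  1.17  2.87]
```

```bash
python3 - <<'E'
from h import *
def look(n):
    C=cal("wrist");p,D=camera("wrist");cv2.imwrite(f"pics/{n}.png",p);np.save(n+".npy",D)
    import pickle;pickle.dump(C,open(n+".pkl","wb"));return p
def go(p,a):
    env.reach(p,down(a))
A=1.3
go([.51,.126,.25],A);a=look("h1")
go([.49,.116,.22],A-1.57 if kin.inverse_kinematics([.49,.116,.22],down(A-1.57)) is not None else A);b=look("h2")
print(env.get_state()["qpos"],env.get_state()["time"])
go([.5485,-.31,.33],.473);c=look("s1")
go([.535,-.30,.30],-1.098);d=look("s2")
print(env.get_state()["qpos"],env.get_state()["time"])
cv2.imwrite("pics/m1.png",cv2.resize(np.vstack([np.hstack([a,b]),np.hstack([c,d])]),(800,600),interpolation=cv2.INTER_AREA))
E
```

```text
[-0.90548843  0.3581378   0.67501404  2.07453097 -0.30844553  0.80672081
 -0.3139061 ] 3.6917
[-0.31976728  0.59069018  1.07056773  1.76051611 -0.56857316  1.13855289
 -0.16590571] 6.6417
```

View pics/m1.png

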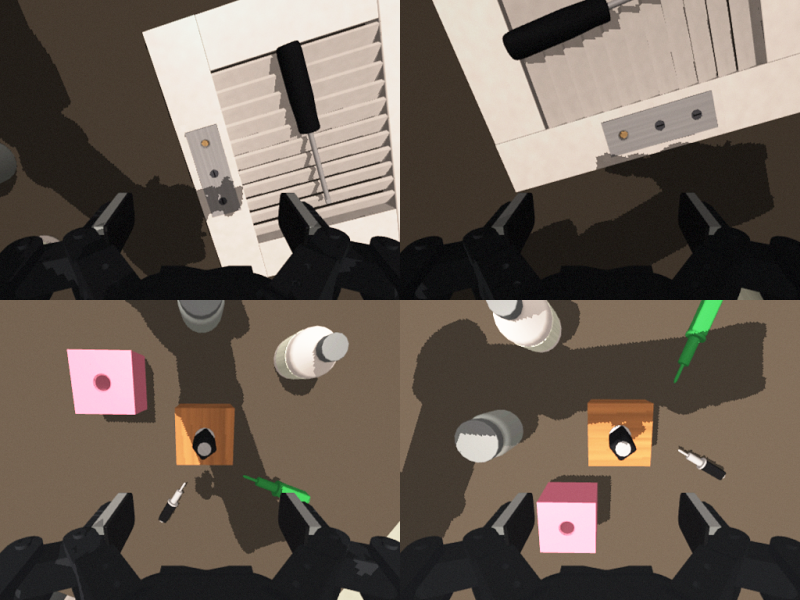

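The montage shows the brownish open hole at about (205,143) in the upper left view and (624,135) in the upper right, screws beside it. The punch stands in the wooden stand at (205,445) and (622,445), with its handle turned roughly 45° to the stand.

```bash
python3 - <<'E'
from h import *
import pickle
L=lambda n:(pickle.load(open(n+".pkl","rb")),cv2.imread(f"pics/{n}.png"),np.load(n+".npy"))
rays=[]
for n,u,v in(("h1",262,183),("h2",287,173)):
    C,p,D=L(n);w=p[v-12:v+13,u-12:u+13].astype(int)
    m=((w[...,2]-w[...,0])>35).astype(np.uint8);M=cv2.moments(m,True)
    uu,vv=u-12+M["m10"]/M["m00"],v-12+M["m01"]/M["m00"];rays.append(ray(C,uu,vv))
    print(n,M["m00"],uu,vv,onz(C,uu,vv,.029),onz(C,uu,vv,.026))
    P=cloud(C,D);q=P[v-40:v+40,u-40:u+40].reshape(-1,3);print("plate z",np.median(q[(q[:,2]>.02)&(q[:,2]<.04)][:,2]))
print("hole",two(*rays))
caps=[];crops=[]
for n,u,v in(("s1",262,186),("s2",284,188)):
    C,p,D=L(n);P=cloud(C,D)
    m=(abs(P[...,2]-.130)<.007);m[:v-50]=0;m[v+50:]=0;m[:,:u-50]=0;m[:,u+50:]=0
    q=P[m];print(n,m.sum(),q.mean(0),np.percentile(q[:,2],[10,50,90]),cv2.minAreaRect((q[:,:2]*1000).astype(np.float32)))
    crops.append(cv2.resize(p[v-35:v+35,u-35:u+35],(400,400),interpolation=cv2.INTER_CUBIC))
cv2.imwrite("pics/crop1.png",np.hstack(crops))
E
```

```text
h1 65.0 262.12307692307695 182.8923076923077 [0.51118619 0.12597445 0.029     ] [0.51190004 0.12576452 0.026     ]
plate z 0.026974597548304412
h2 78.0 286.02564102564105 171.80769230769232 [0.5125738  0.12701628 0.029     ] [0.51261633 0.12635211 0.026     ]
plate z 0.02785626909676719
hole (array([0.51268791, 0.12556009, 0.02258422]), np.float64(8.372862484157873e-05))
s1 588 [ 0.54744083 -0.31041172  0.13059223] [0.12787441 0.13026017 0.133403  ] ((548.051025390625, -311.6190185546875), (21.960004806518555, 22.109180450439453), 63.500335693359375)
s2 741 [ 0.54899484 -0.3102635   0.13058073] [0.12779684 0.13014256 0.1334525 ] ((548.0077514648438, -311.0301818847656), (21.754369735717773, 22.02574348449707), 63.903831481933594)
```

View pics/crop1.png

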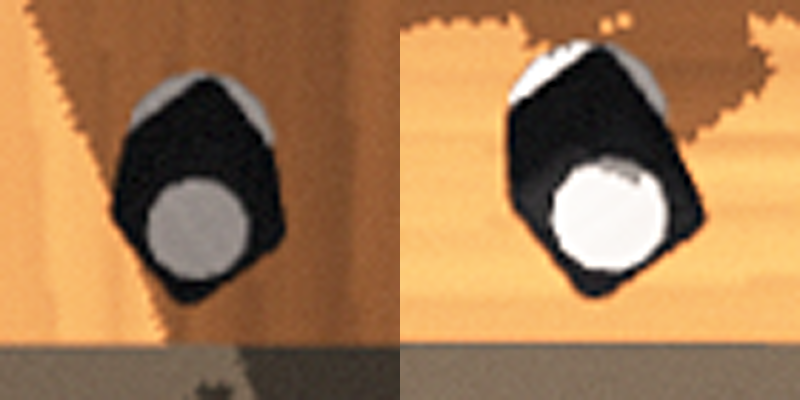

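Both views put the handle centre at (0.548, -0.311), turned about 63.7°. The hole is near (0.512, 0.126). Next I check the inverse kinematics for a yaw that suits both places, then grasp and lift.

```bash
python3 - <<'E'
from h import *
yaw=np.radians(63.7);best=None
for k in range(-2,2):
    a=yaw+k*np.pi/2
    Q=[kin.inverse_kinematics(p,down(a)) for p in([.548,-.311,.157],[.548,-.311,.33],[.53,-.1,.33],[.512,.126,.3],[.512,.126,.175])]
    print(k,[None if q is None else np.round(q,2) for q in Q])
E
```

```text
-2 [array([-0.28,  0.89,  1.1 ,  1.83, -0.93,  1.05, -0.83]), array([-0.38,  0.74,  1.31,  1.69, -0.74,  1.31, -0.95]), array([-0.9 ,  0.61,  1.42,  1.9 , -0.65,  1.22, -1.28]), array([-1.32,  0.61,  1.38,  1.96, -0.66,  1.14, -1.7 ]), array([-1.21,  0.81,  1.24,  2.07, -0.95,  1.01, -1.49])]
-1 [array([-0.1 ,  0.69,  0.74,  1.82, -0.6 ,  0.87,  0.47]), array([-0.21,  0.51,  0.91,  1.68, -0.43,  1.16,  0.35]), array([-0.76,  0.36,  1.07,  1.9 , -0.36,  1.09, -0.01]), array([-1.21,  0.4 ,  1.09,  1.96, -0.41,  1.03, -0.38]), array([-1.04,  0.57,  0.9 ,  2.06, -0.62,  0.81, -0.22])]
0 [array([ 0.15,  0.6 ,  0.37,  1.8 , -0.29,  0.8 ,  1.78]), array([ 0.04,  0.41,  0.51,  1.67, -0.22,  1.12,  1.72]), array([-0.43,  0.25,  0.6 ,  1.88, -0.16,  1.06,  1.35]), array([-0.91,  0.27,  0.67,  1.95, -0.2 ,  0.99,  0.96]), array([-0.76,  0.45,  0.51,  2.05, -0.32,  0.73,  1.06])]
1 [array([-0.36,  1.15,  1.39,  1.83, -1.2 ,  1.3 , -2.22]), array([-0.37,  0.71,  1.28,  1.69, -0.71,  1.29, -2.55]), array([ 0.97,  0.47, -1.18,  1.8 ,  0.46,  1.19,  2.34]), array([ 0.43,  0.4 , -0.98,  1.86,  0.37,  1.08,  1.99]), array([ 0.26,  0.52, -0.79,  1.98,  0.5 ,  0.84,  1.88])]
```

```bash
python3 - <<'E'
from h import *
a=np.radians(63.7);Q=down(a);xy=[.548,-.311]
env.reach([*xy,.25],Q)
print("stop",env.movel([*xy,.157],.08,stop_force=8))
s0=env.get_state();print(s0["tcp_pos"],s0["force"])
print(env.grip(0.015,80))
s=env.get_state();print("grip",s["opening"],s["tcp_pos"],s["force"],s["torque"])
env.movel([*xy,.33],.12); env.dwell(.2)
s=env.get_state();print("lift",s["opening"],s["tcp_pos"],s["force"],s["torque"],s["time"])
C=cal("wrist");p,D=camera("wrist");cv2.imwrite("pics/held.png",p)
print("tip pix",pix(C,[*s["tcp_pos"][:2],s["tcp_pos"][2]-.148]))
E
```

```text
stop False
[ 0.54830665 -0.31125216  0.15760516] [0.27950033 0.07115914 0.33114442]
False
grip 0.021020009517210333 [ 0.54812382 -0.31109456  0.15724692] [-0.6733968   0.24329042  2.49152332] [0.01335459 0.06913322 0.05697953]
lift 0.02088692830186178 [ 0.54785538 -0.31094256  0.32949271] [ 0.08511834  0.39475968 -1.37972529] [-0.01550338 -0.0279939   0.02174159] 12.025
tip pix [263.06901075 205.33489612]
```

View pics/held.png

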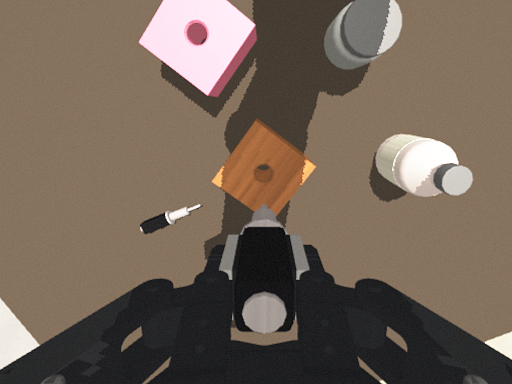

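The punch is held upright. Its tip shows at about (264,206) and was predicted at (263,205); the empty stand hole is at (263,174). Moving over the plate hole for a close look.

```bash
python3 - <<'E'
from h import *
import pickle
a=np.radians(63.7);Q=down(a);h=np.array([.5124,.1258])
env.reach([*h,.33],Q); env.movel([*h,.195],.12); env.dwell(.2)
s=env.get_state();C=cal("wrist");p,D=camera("wrist");cv2.imwrite("pics/near.png",p)
pickle.dump(C,open("near.pkl","wb"))
print(s["tcp_pos"],s["orientation"],Q,s["time"])
t=s["tcp_pos"];tp=pix(C,[*t[:2],t[2]-.148]);hp=pix(C,[*h,.029]);print("pred tip",tp,"pred hole",hp)
S=cal("scene");ps,_=camera("scene");T=cal("top");pt,_=camera("top")
print("scene",pix(S,[*t[:2],t[2]-.148]),pix(S,[*h,.029]))
u,v=hp.astype(int);print(u,v)
cv2.imwrite("pics/scn.png",ps)
cr=lambda p,c,r:cv2.resize(p[max(0,int(c[1])-r):int(c[1])+r,int(c[0])-r:int(c[0])+r],(400,400),interpolation=cv2.INTER_CUBIC)
cv2.imwrite("pics/crop2.png",np.hstack([cr(p,hp,40),cr(ps,pix(S,[*h,.029]),30)]))
E
```

```text
[0.51267503 0.12591426 0.19555714] [4.24892532e-04 2.27479538e-01 9.73782695e-01 3.77196683e-04] [np.float64(0.0), np.float64(0.22750117539977618), np.float64(0.9737778058631857), np.float64(0.0)] 15.1583
pred tip [262.86468662 205.06189584] pred hole [262.6026216  197.54383516]
scene [276.64626394 164.60301229] [276.29657293 168.6632206 ]
262 197
```

View pics/crop2.png

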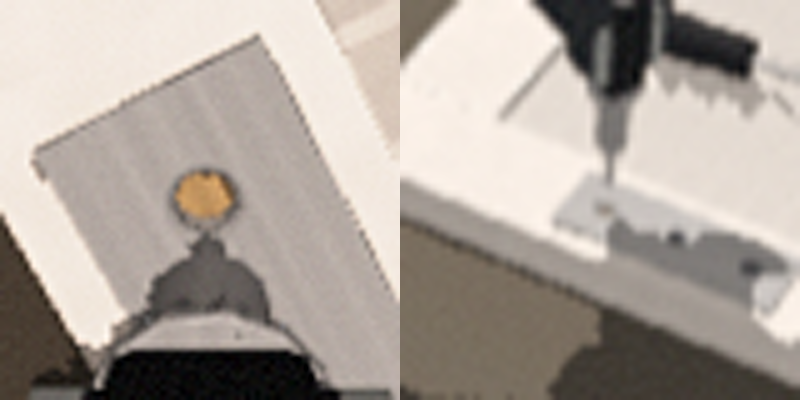

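In both views the tip is in line with the hole: tip to hole is about (0.4, 7.8) px in the wrist view against (0.3, 7.5) predicted, and (0.3, -3.9) px in the scene view against (0.35, -4.1). I go down gently to feel the plug and then press under force feedback.

```bash
python3 - <<'E'
from h import *
h=[.5124,.1258]
def f(n=8):
    F=[]
    for _ in range(n): env.dwell(.02);F.append(env.get_state()["force"])
    return np.mean(F,0)
f0=f();print("f0",f0)
env.movel([*h,.182],.05)
print("f0",f()); f0=f()
hit=env.movel([*h,.158],.008,stop_force=4)
s=env.get_state();print("hit",hit,s["tcp_pos"],f()-f0,s["time"])
z=s["tcp_pos"][2]
if not hit or z>.1755 or z<.16: print("CHECK"); raise SystemExit
d=f()-f0; zc=z; 
for i in range(10):
    if abs(d[2]-14)<.8: break
    zc-=np.clip((14-d[2])/4.5,-1,1.2)/1000
    env.movel([*h,zc],.01); d=f(4)-f0; print(i,zc,env.get_state()["tcp_pos"][2],d)
t=env.get_state()["time"];L=[]
while env.get_state()["time"]-t<1.5: L.append((f(2)-f0)[2])
print("hold",np.min(L),np.mean(L),np.max(L),d); s=env.get_state();print(s["tcp_pos"],s["orientation"],s["opening"],s["time"])
E
```

```text
f0 [-0.05818458 -0.13221202 -1.86480743]
f0 [ 0.0889598   0.18860336 -2.0725517 ]
hit True [0.51243506 0.1257792  0.16825179] [0.94247494 0.1077287  5.0745445 ] 17.825
0 0.16705178691993736 0.1672926083060239 [ 0.14281413 -0.27030024  7.9845971 ]
1 0.16585178691993735 0.1663687782634628 [-0.29654306 -0.29201132 10.47091045]
2 0.1650675447983814 0.1657436348066503 [-0.80583331  0.26559471 12.08585612]
3 0.16464217949282373 0.16541285518405902 [-0.92378043 -0.41740544 13.56829939]
hold 12.240753944424597 13.263482902141279 14.279339570390501 [-0.92378043 -0.41740544 13.56829939]
[0.51279631 0.12583223 0.16541882] [-5.40529035e-04  2.27519095e-01  9.73773443e-01 -2.25337864e-04] 0.021404484872052272 20.875
```

The plug was felt about 9 mm deep and pressed at 13.3 N on average (12.2–14.3) for 1.5 s. I now lift straight out, carry the punch to the stand and look before inserting.

```bash
python3 - <<'E'
from h import *
Q=down(np.radians(63.7))
s=env.get_state();h=s["tcp_pos"][:2]
env.movel([.5126,.1258,.20],.05); env.movel([.5126,.1258,.33],.15)
xy=np.array([.548,-.311])
env.reach([*xy,.33],Q); env.movel([*xy,.238],.12); env.dwell(.2)
s=env.get_state();C=cal("wrist");p,D=camera("wrist");S=cal("scene");ps,_=camera("scene")
t=s["tcp_pos"];tip=[*t[:2],t[2]-.148];m=[*xy,.07]
print(t,s["force"],s["opening"],s["time"]);print("tip",pix(C,tip),pix(S,tip),"mouth",pix(C,m),pix(S,m))
cr=lambda p,c,r:cv2.resize(p[int(c[1])-r:int(c[1])+r,int(c[0])-r:int(c[0])+r],(400,400),interpolation=cv2.INTER_CUBIC)
print(pix(C,m).astype(int),pix(S,m).astype(int))
cv2.imwrite("pics/crop3.png",np.hstack([cr(p,pix(C,m),50),cr(ps,pix(S,m),40)]))
E
```

```text
[ 0.54833279 -0.31125626  0.23882828] [ 0.48762296  0.02776514 -1.93152663] 0.0214492280699258 25.475
tip [262.98915538 204.92511635] [205.47458746 256.29685617] mouth [263.12639438 196.3185968 ] [205.91148978 260.68092008]
[263 196] [205 260]
```

View pics/crop3.png

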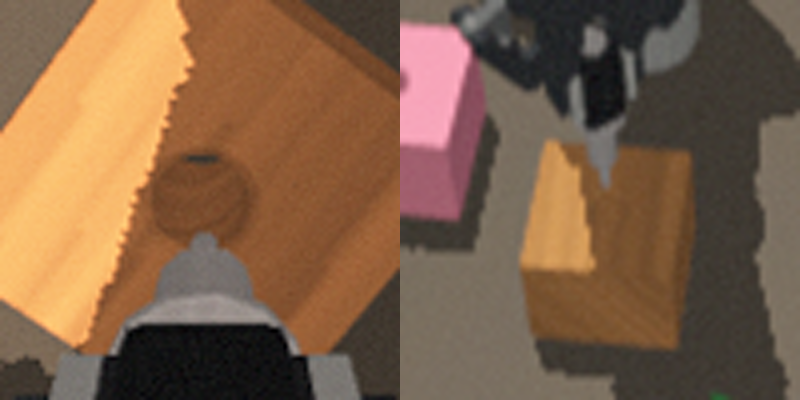

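The tip at (204,235) in the crop is centred on the stand's mouth at (204,197), as predicted. Inserting.

```bash
python3 - <<'E'
from h import *
xy=[.548,-.311]
h1=env.movel([*xy,.168],.05,stop_force=8);s=env.get_state();print(h1,s["tcp_pos"],s["force"],s["time"])
if h1: raise SystemExit
h2=env.movel([*xy,.150],.012,stop_force=6);s=env.get_state();print(h2,s["tcp_pos"],s["force"],s["time"])
E
```

```text
False [ 0.54816127 -0.31113307  0.16836534] [ 0.21711368  0.08477589 -1.35069215] 27.125
True [ 0.54795191 -0.31102269  0.15721039] [-0.81902789  0.5032636   4.54526703] 28.05
```

```bash
python3 - <<'E'
from h import *
xy=[.548,-.311]
env.grip(.06);env.dwell(.2);env.movel([*xy,.26],.08);env.movel([*xy,.33],.15);env.dwell(.2)
C=cal("wrist");p,D=camera("wrist");S=cal("scene");ps,_=camera("scene");T=cal("top");pt,Dt=camera("top")
s=env.get_state();print(s["time"],s["force"],s["opening"])
for n,C2,D2 in(("wrist",C,D),("top",T,Dt)):
    P=cloud(C2,D2);q=P[(abs(P[...,0]-.548)<.025)&(abs(P[...,1]+.311)<.025)&(P[...,2]>.125)&(P[...,2]<.14)]
    print(n,len(q),q.mean(0),q[:,2].max(),np.percentile(q[:,2],[10,50,90]),cv2.minAreaRect((q[:,:2]*1000).astype(np.float32)))
print("cap pred",pix(S,[*xy,.133]))
cr=lambda p,c,r:cv2.resize(p[int(c[1])-r:int(c[1])+r,int(c[0])-r:int(c[0])+r],(400,400),interpolation=cv2.INTER_CUBIC)
cv2.imwrite("pics/crop4.png",np.hstack([cr(p,pix(C,[*xy,.1]),60),cr(ps,pix(S,[*xy,.1]),40)]))
E
```

```text
31.125 [0.04821888 0.08138248 0.75423339] 0.06013239725108974
wrist 568 [ 0.54755878 -0.31031574  0.13086318] 0.13459831076316053 [0.12843388 0.13044413 0.13345827] ((548.2500610351562, -310.6994323730469), (20.805757522583008, 21.36370086669922), 63.95932388305664)
top 86 [ 0.54924917 -0.30934112  0.13076375] 0.1370187344225062 [0.12722526 0.13091925 0.1340827 ] ((549.428466796875, -310.3384094238281), (21.285568237304688, 22.045982360839844), 68.83518981933594)
cap pred [204.4153731  246.70788892]
```

View pics/crop4.png

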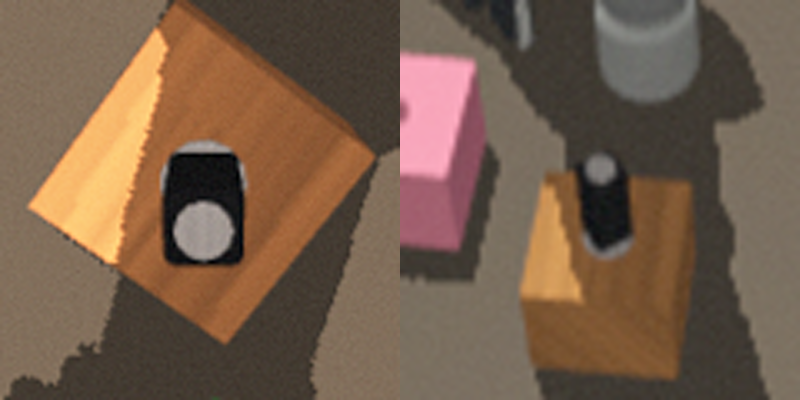

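The punch stands upright on its collar at the same height as at the start (handle top 0.130 m), and the gripper is clear. Handing in.

```bash
python3 -c "
from h import *
job.job_done();print(env.get_state()['time'])"
```

```text
the job is handed in; nothing more can be done
the job is handed in; nothing more can be done
```

The job is handed in: I marked the plug, and the punch is back upright in the wooden stand, seated on its collar. It took about 31 s of the 59 s allowed.

- **Marking:** The point met the plug about 9 mm below the plate's upper face. I pressed with a mean of 13.3 N (12.2 to 14.3 N) for 1.5 s, a little under the 14 N asked but well inside the 10 to 19 N limits. I then lifted it straight up out of the hole.
- **Putting back:** The collar met the stand at a tool height of 0.1572 m, the same as at the grasp. The last pictures show the handle top at 0.130 m, as at the start. The position also matched within about 1 mm from the wrist camera.
- **Disagreement:** The top camera read the handle's turn as 69° where the wrist camera gave 64°. That came from only 86 coarse points, so I trust the wrist reading.
- **Not checked:** I did not look at the mark itself afterwards, or check that the jar, bottle and screwdriver had not moved. The path was planned clear of them, and I saw no unexpected contact force.

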